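Demould a set press investment and set its ring up for the next case

TASK

Take the finished press ring apart and set it up for the next case: stand the white investment cylinder, hole downwards, flat on the sloped steel burn-out stand and up against its lip, lay the emptied base flat in the white tray, put the ring over the wax pattern so that it sits down inside the rim of the next base, and finally put the gauge back on top of the ring. Do not knock the wax pattern and leave the next base standing where it is.

Things in the scene. Friction and masses are not known exactly. Their poses are not given: they have to be found in the camera images.
- old_base: Base under the stack: dark grey dish, 84 mm across, 10 mm high: 6 mm floor, rim 5 mm thick, 4 mm above the floor, 74 mm across inside. From the middle of its floor rises a straight post 14 mm across, 24 mm high (top 30 mm above the underside): with the stack gone, the base is lifted by this post. 160 g. Stands loose on a bench mat whose top is at z = 5 mm. Origin: centre of its underside, z up.
- next_base: A second base of exactly the same shape, standing alone on the same mat, with the wax pattern on its post. Loose. Origin: centre of its underside, z up. (Right behind the mat, from x = 0.52 on, stands a curing lamp with its gun, up to 0.21 m high: carry things round in front of it or above it.)
- wax_pattern: Three small grey-green wax crowns on thin sprues, fixed on the post of the next base: within 14 mm of the base's axis, from 30 to 47 mm above the base's underside. Fragile. Origin: on the axis at the top of the post, 30 mm above the base's underside.
- ring_former: Off-white rigid open tube, 52 mm high, 60 mm outside and 48 mm inside across, with a ribbed foot 66 mm across on its lowest 8 mm. At the start it stands on the floor of old_base, inside its rim, round the investment with 3 mm play; it lifts straight off upwards. Grip it across its outside, above the foot. 70 g. Origin: centre of its underside, z up.
- investment: White plaster-like cylinder, 42 mm across at the foot, 41 mm near the top, 46 mm high, with a hole in its underside 20 mm across and 28 mm deep. At the start it stands on the floor of old_base over its post (3 mm play), inside the ring. 110 g. Origin: centre of its underside, z up.
- ring_gauge: Grey collar, 60 mm across, 4.5 mm thick, with a 34 mm opening through which the investment shows. Grip it by the bridge across it: a bar 10 mm wide (along x), 50 mm long (along y), top 22.5 mm above the collar's underside. Four lugs reach 3.5 mm below the collar into the ring's mouth (5 mm play). Starts on the ring; on a floor it stands on its lugs. Origin: centre of collar's underside, z up.
- burnout_stand: Fixed small stand of steel slats, about 85 mm wide (along y) and 85 mm deep; its face slopes down at 20 degrees towards the stand's -x (roughly towards the robot), with a lip across the lower end, 14 mm above the face. The face rises from 20 mm above the bench at the lip to 48 mm at the upper end. Origin: on the bench under its middle, x towards the upper end.
- stand_seat (a point): Where the centre of the investment's underside comes to lie on the stand: on the sloped face, midway along the lip and 21 mm up the slope from it. x points up the slope, z square out of the face.
- wash_tray: Fixed white open tray, 180 mm (x) by 202 mm (y); its flat floor, 3 mm above the bench, reaches 83 mm to either side of the origin in x and 92 mm in y; side and back walls 36 mm high, front wall (at -x) 52 mm. Empty at the start; a part can be parked in it meanwhile. Origin: centre of its underside.
There are look-alikes about, which are no part of the job. What is shaped like the ring_gauge but blue or yellow is not meant.

How it is judged:
At the end, for the whole second after the job is handed in: Investment hole down, flat on the slope (0.1 rad), within 10 mm of the lip and 20 mm of its middle; old base flat on the tray floor; ring upright inside the rim of the next base; gauge level on the ring, lugs in its mouth (each within 8 mm of concentric); all released and at rest (x of investment in the frame of stand_seat between -0.004 and 0.01 m and y of investment in the frame of stand_seat between -0.02 and 0.02 m and z of investment in the frame of stand_seat between -0.005 and 0.005 m and angle between the z axis of investment and the z axis of stand_seat, either way round below 0.1 rad and angle between investment's own z axis and vertical below 0.6 rad and x of old_base in the frame of wash_tray between -0.05 and 0.05 m and y of old_base in the frame of wash_tray between -0.055 and 0.055 m and height (world z) of old_base below 0.008 m and angle between old_base's own z axis and vertical below 0.08 rad and horizontal distance between ring_former and next_base below 0.008 m and z of ring_former in the frame of next_base between 0.003 and 0.0085 m and angle between each of ring_former, ring_gauge, next_base's own z axis and vertical below 0.06 rad and horizontal distance between ring_gauge and ring_former below 0.008 m and z of ring_gauge in the frame of ring_former between 0.049 and 0.0545 m and linear speed of each of investment, ring_former, ring_gauge, old_base below 0.02 m/s); the robot touches nothing.
It fails at once if the wax pattern is knocked (more than 3 N) (contact force between wax_pattern and anything else above 3 N).
It fails at once if the next base is pushed more than 25 mm from where it stood or tipped (distance of next_base from where it was at the start of the episode above 0.025 m or angle between next_base's own z axis and vertical above 0.3 rad).
It fails at once if the investment is knocked over (angle between investment's own z axis and vertical above 1 rad).
It also fails if it takes over 125 s, if anything falls off the work surface, if the arm or the gripper's body presses on something with over 40 N, if the wrist force passes 120 N, or if a joint passes its speed limit or range.

ROBOT

A 7-joint arm with a two-finger parallel gripper is mounted at the origin on a cart in front of the work surface, level with it; the furniture and walls round the work are solid. World frame = base frame: x ahead of the robot, y to its left, z up, the work surface at z = 0. Lengths are in m, angles in rad, forces in N, time in s.
With the tool pointing down it reaches from about 0.425 to 1.025 m from the base axis. Payload 9.4 kg.
Tool frame: the origin (TCP) lies at the very end of the fingers, on their centre line; the grasp point (between the pads) lies r.tcp_to_grasp behind it (r.tcp_to_grasp is the distance from the TCP to the grasp point, in m); z points along the fingers, y is the line along which they close (so a half turn about z gives the same grasp; the last joint's range is limited). The gripper opens to 93 mm and grips with 3 to 60 N. Pads are 15 mm wide; open, the fingers measure 128 mm over their backs; the gripper's body (75 mm by 188 mm) begins 65 mm behind the grasp point.
Start: joints at [1.165, 0.599, -0.003, 1.599, 0.002, 0.943, -0.08], TCP at [0.234, -0.686, 0.219] pointing down, gripper open.
Joint ranges: [-2.57, 2.57], [-0.35, 1.97], [-1.29, 1.29], [0.11, 2.56], [-1.05, 4.19], [0.11, 1.86], [-2.63, 2.63]. Speed limits (rad/s): [2.22, 2.22, 3.01, 3.01, 3.14, 3.14, 3.14].

INTERFACE

Orientations are given as a rotation vector (axis times angle).
In Python, from bench import r, imaging, job gives the robot as it stands.
- The arm moves only by the shell command python3 -m handwheel 'ROWS'. ROWS is JSON, one flat list of numbers, 7 for each row, row after row: the opening, from -1 (shut) to 1 (fully open), then the shift along the tool's x, y, z in m, then the turn, a rotation vector about the tool's x, y, z in degrees. In form: [grip, tx, ty, tz, rx, ry, rz, grip, tx, ty, tz, rx, ry, rz, ...]. A call has 1 to 20 rows; each row shifts and turns the commanded pose from where the row before left it, along the tool's axes as they then stand; what a row does not reach is not made up. A row lasts 1/10 s, in which the tool goes at most 50 mm and 8.59 degrees, less where a joint would pass 70% of its speed; a pose out of reach is approached as far as the arm can. A call is refused whole if a number of a shift passes 0.05 or a number of a turn 8.59, either way. A call with a gripper value outside its range is refused whole. The fingers move at their own pace and stop on an object; the grip force is fixed at half the most. Time passes only in rows, so rows that do not move let the fingers close. It gives the time, the measured TCP pose, the force, the opening and the grip force at its end, in the units of the state.
- r.get_obs(): the state, without advancing time (a new reading comes with each control period).
- imaging.grab_frame(name): name is "scene" or "top"; returns a dict with "pixels" (420x560x3 uint8, red, green, blue), "fx", "fy", "cx", "cy" (pixels), "R" (3x3) and "t" (3): a world point X has camera coordinates R X + t. Camera axes: x right, y down, z forward; pixel columns grow to the right and rows downward; lengths in m; the calibration is good to about 2 mm. A picture is of the moment at which its call begins. There is no depth.
- job.job_done(): hands the job in; it is judged then, once.
The state is a dict: "t": time; "joint_positions": joint angles; "joint_velocities": joint speeds; "tau": joint torques, N m; "position": TCP position; "eef_rot": TCP orientation; "ft_force": force on the tool from outside, world axes, zero at the start; "moment": the same for the moment, N m; "gripper_width": finger opening in m; "finger_force": force on a finger pad.
Only numpy, scipy, OpenCV 4.12 (cv2) and the standard library are available. Lean on these libraries where they do the work, as an engineer would, in place of code of your own. Each camera call takes 0.05 s, during which the arm holds its last target. There are 200 camera calls.

## Working session

There is one attempt and no reset: what is moved stays moved. The work goes in short steps, Python scripts to look and compute and a shell command to move; the robot and the scene stay as the last step left them, time stands still between calls to the robot, and variables do not carry over. Pictures are saved under pics/ and viewed, at most 14 in all, crops included, and the job is handed in when it is done.

```bash
ls; mkdir -p pics; python3 - <<'E'
from bench import r, imaging
import cv2
for n in("scene","top"):
    f=imaging.grab_frame(n); cv2.imwrite(f"pics/{n}0.png",f["pixels"][...,::-1])
    print(n,f["fx"],f["fy"],f["cx"],f["cy"],f["R"],f["t"])
o=r.get_obs(); print(o, r.tcp_to_grasp)
E
```

```text
pics
scene 493.93178497078645 493.93178497078645 277.0816853254132 203.25109634801208 [[ 0.81823369 -0.57488276  0.00185488]
 [-0.25307434 -0.36309537 -0.89672467]
 [ 0.51618505  0.73326091 -0.44258494]] [-0.43496346  0.11004203  1.44894328]
top 405.17977723300714 405.17977723300714 279.9206110036678 206.8805536675094 [[-0.02530764 -0.99959428 -0.01306897]
 [-0.99577685  0.02636076 -0.08794081]
 [ 0.08824963  0.01078821 -0.99603997]] [-0.14027602  0.44047612  1.30791948]
{'t': 0.1, 'joint_positions': array([ 1.16529391,  0.60002096, -0.00250245,  1.60001451,  0.00179861,
        0.94288164, -0.07982688]), 'joint_velocities': array([-2.81412000e-03, -1.83106955e-03, -1.02935060e-03, -1.87565287e-03,
       -1.43594071e-03,  1.09086211e-05, -7.01742624e-04]), 'tau': array([ 4.86057528e-03, -7.66566324e+01,  1.50233578e+00, -2.52941662e+01,
       -5.22788870e-02,  1.35937924e-02,  1.11684685e-04]), 'position': array([ 0.23394211, -0.6857869 ,  0.217877  ]), 'eef_rot': array([-3.09797790e+00, -5.13945143e-01,  5.64658776e-04]), 'ft_force': array([-0.4917777 , -0.16995143,  0.0920155 ]), 'moment': array([-0.00289621, -0.00496004, -0.01394111]), 'finger_force': 0.0, 'gripper_width': 0.09279168295649286} 0.0188
```

View pics/scene0.png

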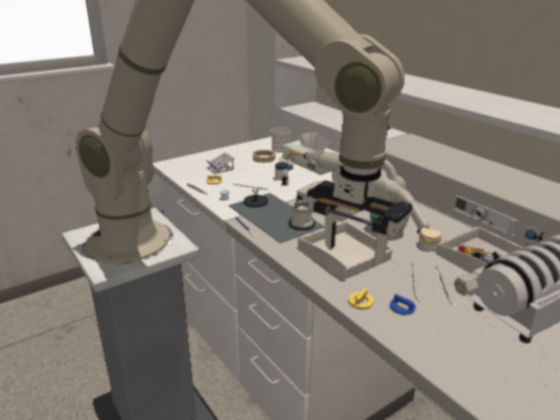

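View pics/top0.png

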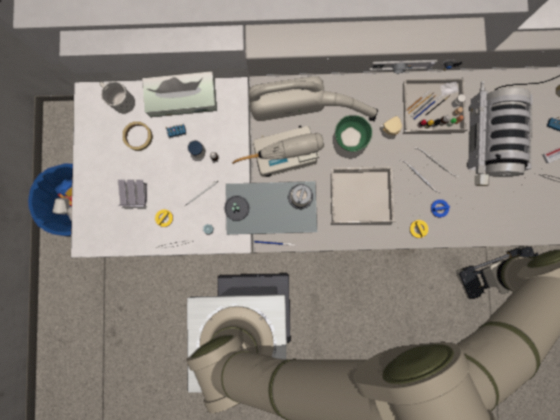

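```bash
cat > h.py <<'E'
import cv2, numpy as np
from bench import r, imaging
def grab(n): return imaging.grab_frame(n)
def tile(f,u,v,s,W=400,H=300):
    "crop with top-left pixel (u,v), scale s, ticks every 10 px"
    im=f["pixels"][v:v+round(H/s),u:u+round(W/s),::-1]
    im=cv2.resize(im,(W,H),interpolation=cv2.INTER_CUBIC)
    for k in range(0,W,int(10*s)): cv2.line(im,(k,0),(k,6),(0,0,255),1); 
    for k in range(0,H,int(10*s)): cv2.line(im,(0,k),(6,k),(0,0,255),1)
    return im
def sheet(name,*t):
    cv2.imwrite(name,np.vstack([np.hstack(t[i:i+2]) for i in range(0,len(t),2)]))
def proj(f,X):
    c=f["R"]@np.asarray(X,float)+f["t"]; return np.array([f["fx"]*c[0]/c[2]+f["cx"],f["fy"]*c[1]/c[2]+f["cy"]])
def ray(f,u,v):
    d=f["R"].T@np.array([(u-f["cx"])/f["fx"],(v-f["cy"])/f["fy"],1]); return -f["R"].T@f["t"],d
def atz(f,u,v,z):
    o,d=ray(f,u,v); return o+d*(z-o[2])/d[2]
def tri(f1,p1,f2,p2):
    (a,d),(b,e)=ray(f1,*p1),ray(f2,*p2)
    s=np.linalg.lstsq(np.c_[d,-e],b-a,rcond=None)[0]; P,Q=a+d*s[0],b+e*s[1]
    return (P+Q)/2,np.linalg.norm(P-Q)
E
python3 - <<'E'
from h import *
T,S=grab("top"),grab("scene")
sheet("pics/c1.png",tile(T,222,172,4),tile(S,230,172,4),tile(T,110,170,8),tile(S,200,145,8))
E
```

```text
(no output)
```

View pics/c1.png

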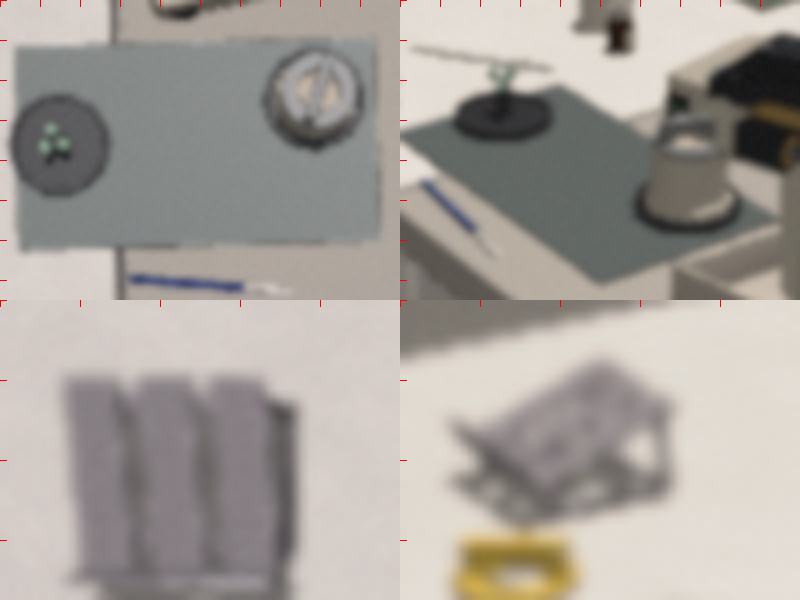

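```bash
python3 - <<'E'
from h import *
T,S=grab("top"),grab("scene")
print("next: top z=15",atz(T,237.1,208.4,.015)," scene z=.013",atz(S,230+104/4,172+116/4,.013))
print("stack: top z=67.5",atz(T,301,194.5,.0675)," scene base",atz(S,230+288/4,172+205/4,.013))
print("tri gauge collar", tri(T,(301,194.5),S,(230+290/4,172+138/4)))
def circ(f,im,u,v,s,c,rad,col):
    P=[(proj(f,[c[0]+rad*np.cos(a),c[1]+rad*np.sin(a),c[2]])-[u,v]+.5)*s for a in np.linspace(0,2*np.pi,60)]
    cv2.polylines(im,[np.int32(np.round(P))],True,col,1)
nb=(atz(T,237.1,208.4,.015)); st=atz(T,301,194.5,.0675)
out=[]
for f,u,v in((T,222,172),(S,230,172)):
    im=tile(f,u,v,4)
    circ(f,im,u,v,4,[*nb[:2],.015],.042,(0,0,255)); circ(f,im,u,v,4,[*nb[:2],.005],.042,(0,255,255))
    circ(f,im,u,v,4,[*st[:2],.0675],.030,(0,0,255)); circ(f,im,u,v,4,[*st[:2],.015],.042,(0,255,255)); circ(f,im,u,v,4,[*st[:2],.005],.042,(0,255,0))
    out.append(im)
for f,u,v in((T,112,172),(S,202,145)):
    t=tile(f,u,v,10); t=cv2.convertScaleAbs(t,alpha=1.6,beta=-110); out.append(t)
sheet("pics/c2.png",*out)
E
```

```text
next: top z=15 [ 0.43571975 -0.01080618  0.015     ]  scene z=.013 [ 0.43633583 -0.01233335  0.013     ]
stack: top z=67.5 [ 0.46983693 -0.21971802  0.0675    ]  scene base [ 0.4675867  -0.22443785  0.013     ]
tri gauge collar (array([ 0.47033689, -0.2200848 ,  0.06800681]), np.float64(0.0013525829007844956))
```

View pics/c2.png

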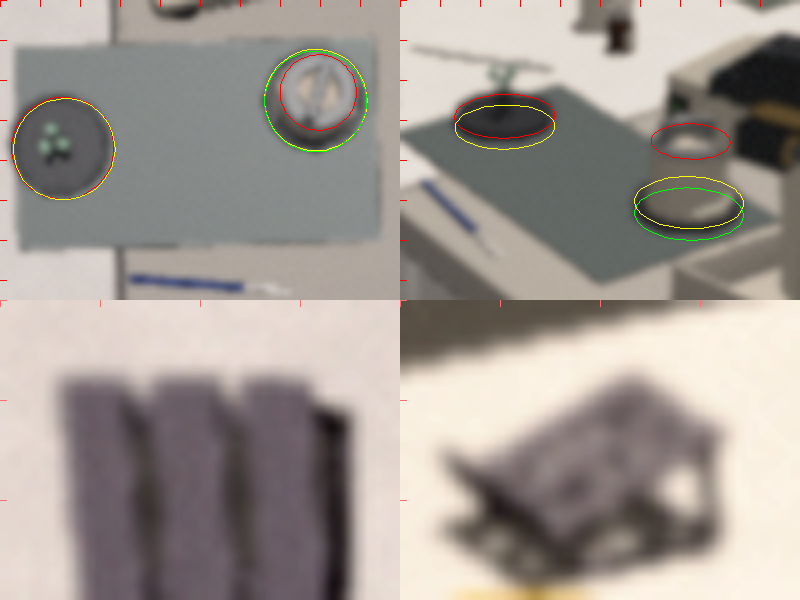

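```bash
python3 - <<'E'
from h import *
T,S=grab("top"),grab("scene")
print("top UL,UR z48",atz(T,117.55,179.35,.048),atz(T,142.5,179.55,.048))
print("top lip L,R z33",atz(T,119.3,204.3,.033),atz(T,143.6,204.6,.033))
print("scene UL,UR z48",atz(S,225,152,.048),atz(S,233.5,157.7,.048), "lipL z33",atz(S,206,159.5,.033))
im=[tile(T,285,178,12,400,400),tile(S,280,180,8,400,400)]
for k in range(2): im[k]=cv2.convertScaleAbs(im[k],alpha=1.3,beta=-30)
sheet("pics/c3.png",*im)
E
```

```text
top UL,UR z48 [0.5374252  0.37123002 0.048     ] [0.53455157 0.29012545 0.048     ]
top lip L,R z33 [0.45768786 0.37091109 0.033     ] [0.45459674 0.29144545 0.033     ]
scene UL,UR z48 [0.5394164  0.37461334 0.048     ] [0.53499978 0.30032104 0.048     ] lipL z33 [0.45543178 0.37922808 0.033     ]
```

View pics/c3.png

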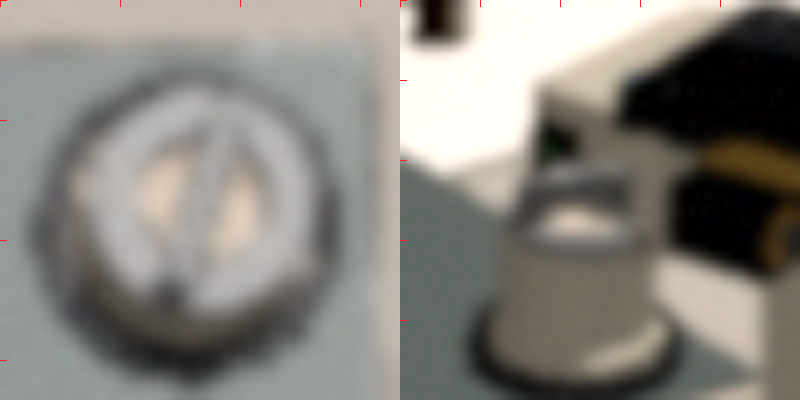

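```bash
python3 - <<'E'
from h import *
from scipy.optimize import least_squares as L
T,S=grab("top"),grab("scene")
print("stack collar",atz(T,301.7,193.9,.0675),"base",atz(T,300.4,196.4,.014))
print("tri collar/ring mouth",tri(T,(301.7,193.9),S,(302.1,206.5)))
f=lambda p:np.r_[proj(T,[*p,.0675])-(301.7,193.9),proj(T,[*p,.013])-(300.4,196.4),proj(S,[*p,.04])[0]-302.1,proj(S,[*p,.012])[0]-301.6]
s=L(f,[.47,-.22]);print("stack",s.x,s.fun)
f=lambda p:np.r_[proj(T,[*p,.014])-(236.7,208.0),proj(S,[*p,.012])[0]-255.6,proj(S,[*p,.011])[1]-200.7]
s=L(f,[.436,-.01]);print("next",s.x,s.fun)
print("tray corners z39", atz(T,332,169,.039),atz(T,391,221,.045))
print([ (n,r.get_obs()[n]) for n in("t","position","eef_rot")])
E
```

```text
stack collar [ 0.47168457 -0.22198413  0.0675    ] base [ 0.46991672 -0.21981946  0.014     ]
tri collar/ring mouth (array([ 0.47044964, -0.22117628,  0.06866645]), np.float64(0.002642601072499571))
stack [ 0.47036033 -0.22056096] [-0.43804465  0.42831874  0.20990229 -0.10532074  0.05612539  0.33550109]
next [ 0.43728302 -0.00881493] [-0.17618299 -0.03196787  0.07337187  0.38737442]
tray corners z39 [ 0.55373575 -0.323882    0.039     ] [ 0.3798258  -0.50465434  0.045     ]
[('t', 0.5), ('position', array([ 0.23409678, -0.68615614,  0.21856616])), ('eef_rot', array([-3.09917329e+00, -5.14188586e-01,  1.17934643e-04]))]
```

```bash
python3 -m handwheel '[1,0,0,-0.01,0,0,6.27, 1,0,0,-0.01,0,0,6.27, 1,0,0,-0.01,0,0,6.27, 1,0.0148,-0.0291,0,0,0,0, 1,0.0148,-0.0291,0,0,0,0, 1,0.0148,-0.0291,0,0,0,0, 1,0.0148,-0.0291,0,0,0,0, 1,0.0148,-0.0291,0,0,0,0, 1,0.0148,-0.0291,0,0,0,0, 1,0.0148,-0.0291,0,0,0,0, 1,0.0148,-0.0291,0,0,0,0, 1,0.0148,-0.0291,0,0,0,0, 1,0.0148,-0.0291,0,0,0,0, 1,0.0148,-0.0291,0,0,0,0, 1,0.0148,-0.0291,0,0,0,0, 1,0.0148,-0.0291,0,0,0,0, 1,0.0148,-0.0291,0,0,0,0, 1,0.0148,-0.0291,0,0,0,0, 1,0.0148,-0.0291,0,0,0,0]'
```

```text
t: 2.4
position: [0.4712, -0.2193, 0.2489]
eef_rot: [3.141, 0.001, 0.001]
ft_force: [-1.0, -0.3, 0.4]
gripper_width: 0.0933
finger_force: 0.0
```

```bash
python3 -m handwheel '[1,-0.0007,0.0014,0.02,0,0,0, 1,0,0,0.025,0,0,0, 1,0,0,0.025,0,0,0, 1,0,0,0.025,0,0,0, 1,0,0,0.025,0,0,0, 1,0,0,0.025,0,0,0, 1,0,0,0.025,0,0,0, 1,0,0,0.025,0,0,0, 1,0,0,0.02,0,0,0, 1,0,0,0.009,0,0,0, 1,0,0,0,0,0,0]'; python3 - <<'E'
from h import *
T,S=grab("top"),grab("scene")
sheet("pics/g1.png",tile(S,270,160,5),tile(T,265,165,5))
E
```

```text
t: 3.5
position: [0.4696, -0.2217, 0.0238]
eef_rot: [-3.141, -0.001, 0.003]
ft_force: [-0.1, 0.5, 0.7]
gripper_width: 0.0934
finger_force: 0.0
```

View pics/g1.png

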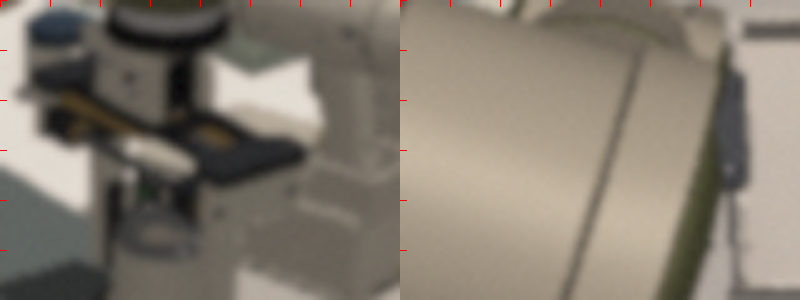

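```bash
python3 -m handwheel '[-1,0,0,0,0,0,0, -1,0,0,0,0,0,0, -1,0,0,0,0,0,0, -1,0,0,0,0,0,0, -1,0,0,0,0,0,0, -1,0,0,0,0,0,0, -1,0,0,-0.005,0,0,0, -1,0,0,-0.01,0,0,0, -1,0,0,-0.01,0,0,0, -1,0,0,-0.01,0,0,0, -1,0,0,-0.01,0,0,0, -1,0,0,-0.01,0,0,0, -1,0,0,-0.01,0,0,0, -1,0,0,-0.01,0,0,0, -1,0,0,-0.01,0,0,0, -1,0,0,-0.01,0,0,0, -1,0,0,-0.01,0,0,0, -1,0,0,-0.005,0,0,0, -1,0,0,0,0,0,0]'; python3 - <<'E'
from h import *
T,S=grab("top"),grab("scene")
sheet("pics/g2.png",tile(S,270,150,5),tile(T,265,165,5))
E
```

```text
t: 5.5
position: [0.4703, -0.222, 0.1354]
eef_rot: [3.141, 0.001, 0.002]
ft_force: [0.9, -0.5, -1.5]
gripper_width: 0.061
finger_force: 30.0
```

View pics/g2.png

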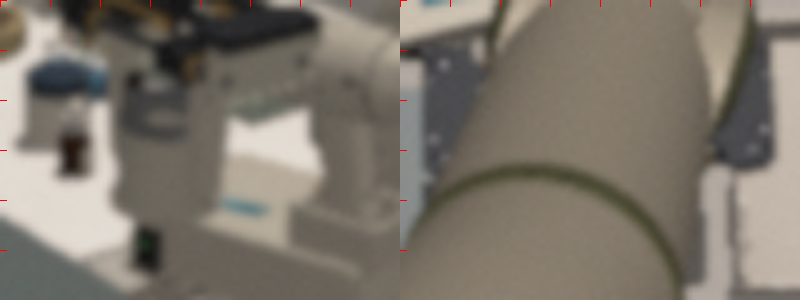

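```bash
python3 -m handwheel '[-1,-0.003,-0.0105,0,0,0,0, -1,-0.003,-0.0205,0,0,0,0, -1,-0.003,-0.0205,0,0,0,0, -1,-0.003,-0.0205,0,0,0,0, -1,-0.003,-0.0205,0,0,0,0, -1,-0.003,-0.0205,0,0,0,0, -1,-0.003,-0.0205,0,0,0,0, -1,-0.003,-0.0205,0,0,0,0, -1,-0.003,-0.0205,0,0,0,0, -1,-0.003,-0.0205,0,0,0,0, -1,-0.003,-0.0175,0,0,0,0, -1,0,0,0,0,0,0, -1,0,0,0.02,0,0,0, -1,0,0,0.02,0,0,0, -1,0,0,0,0,0,0, -1,0,0,0,0,0,0]'; python3 - <<'E'
from h import *
T,S=grab("top"),grab("scene")
a=tile(S,222,150,8); b=tile(S,260,160,5); c=tile(T,200,170,5); d=tile(T,275,165,7)
sheet("pics/g3.png",a,b,c,d)
E
```

```text
t: 7.2
position: [0.4363, -0.0098, 0.0945]
eef_rot: [3.141, 0.0, -0.003]
ft_force: [0.4, -0.8, -0.8]
gripper_width: 0.0604
finger_force: 30.0
```

View pics/g3.png

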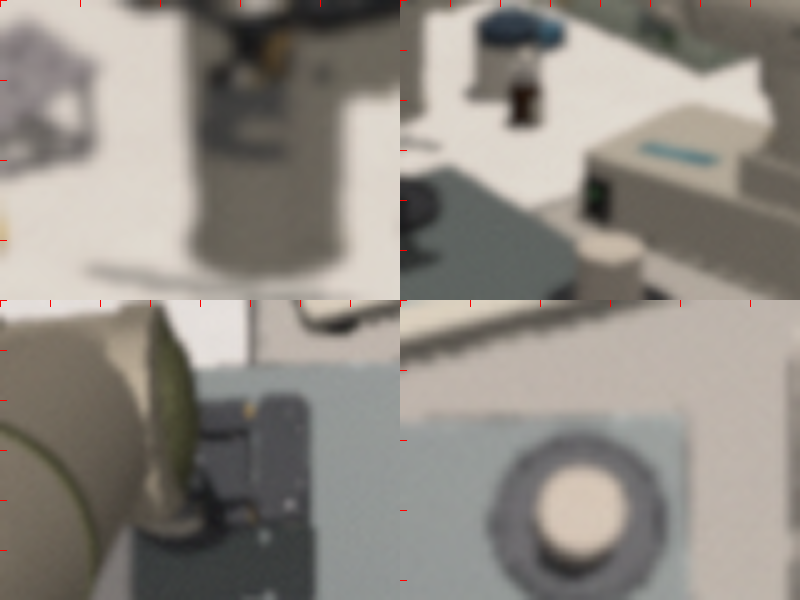

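```bash
python3 - <<'E'
from h import *
S=grab("scene"); T=grab("top")
a=np.linspace(0,6.28,200)
def ext(c,rad,z):
    P=np.array([proj(S,[c[0]+rad*np.cos(t),c[1]+rad*np.sin(t),z]) for t in a]); return P.min(0),P.max(0)
print("pred foot at tcp",ext((.4363,-.0098),.033,.0817), "foot top",ext((.4363,-.0098),.033,.0897))
print("next col", proj(S,[.437,-.009,.012]))
print("invest top z57", atz(T,275+(583-400+.5)/7-.5,165+(511-300+.5)/7-.5,.057),"old base",atz(T,275+(578-400+.5)/7-.5,165+(520-300+.5)/7-.5,.015))
E
```

```text
pred foot at tcp (array([245.20722339, 178.06005785]), array([265.21601034, 186.13921053])) foot top (array([245.14230354, 175.86761436]), array([265.19470077, 183.88346435]))
next col [255.63255444 200.86127252]
invest top z57 [ 0.47041444 -0.21923238  0.057     ] old base [ 0.47116132 -0.21850424  0.015     ]
```

```bash
python3 -m handwheel '[-1,0,-0.0008,0.005,0,0,0, -1,0,0,0.01,0,0,0, -1,0,0,0.01,0,0,0, -1,0,0,0.01,0,0,0, -1,0,0,0.01,0,0,0, -1,0,0,0.01,0,0,0, -1,0,0,0.005,0,0,0, -1,0,0,0.003,0,0,0, -1,0,0,0,0,0,0]'; python3 - <<'E'
from h import *
S=grab("scene")
sheet("pics/g4.png",tile(S,222,165,8))
E
```

```text
t: 8.3
position: [0.4367, -0.0086, 0.0312]
eef_rot: [3.141, 0.001, -0.001]
ft_force: [0.3, -0.3, -0.8]
gripper_width: 0.0604
finger_force: 30.0
```

View pics/g4.png

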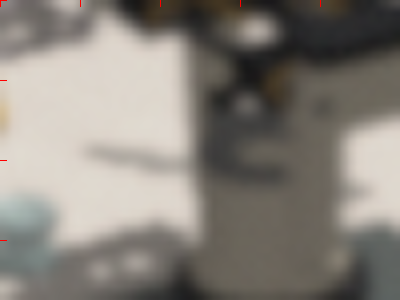

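```bash
python3 -m handwheel '[-1,0,0,0.002,0,0,0, -1,0,0,0.002,0,0,0, -1,0,0,0.002,0,0,0, -1,0,0,0.001,0,0,0, -1,0,0,0,0,0,0]'
```

```text
t: 8.85
position: [0.437, -0.0085, 0.0248]
eef_rot: [-3.142, -0.001, -0.001]
ft_force: [-0.2, 0.7, 3.5]
gripper_width: 0.0609
finger_force: 30.0
```

```bash
python3 -m handwheel '[-0.3,0,0,0,0,0,0, 1,0,0,0,0,0,0, 1,0,0,0,0,0,0, 1,0,0,0,0,0,0, 1,0,0,0,0,0,0, 1,0,0,-0.01,0,0,0, 1,0,0,-0.025,0,0,0, 1,0,0,-0.04,0,0,0, 1,0,0,-0.04,0,0,0, 1,0,0,-0.04,0,0,0, 1,0,0,-0.04,0,0,0, 1,-0.004,0.03,0,0,0,0, 1,0.005,0.03,0,0,0,0, 1,0.005,0.03,0,0,0,0, 1,0.005,0.03,0,0,0,0, 1,0.005,0.03,0,0,0,0, 1,0.005,0.03,0,0,0,0, 1,0.0125,0.03,0,0,0,0]'; python3 - <<'E'
from h import *
S=grab("scene");T=grab("top")
sheet("pics/g5.png",tile(S,225,150,8),tile(T,215,180,8),tile(T,108,165,8),tile(S,197,140,8))
E
```

```text
t: 10.65
position: [0.4693, -0.2197, 0.2204]
eef_rot: [-3.141, 0.0, 0.001]
ft_force: [0.5, 0.4, -0.0]
gripper_width: 0.0929
finger_force: 0.0
```

View pics/g5.png

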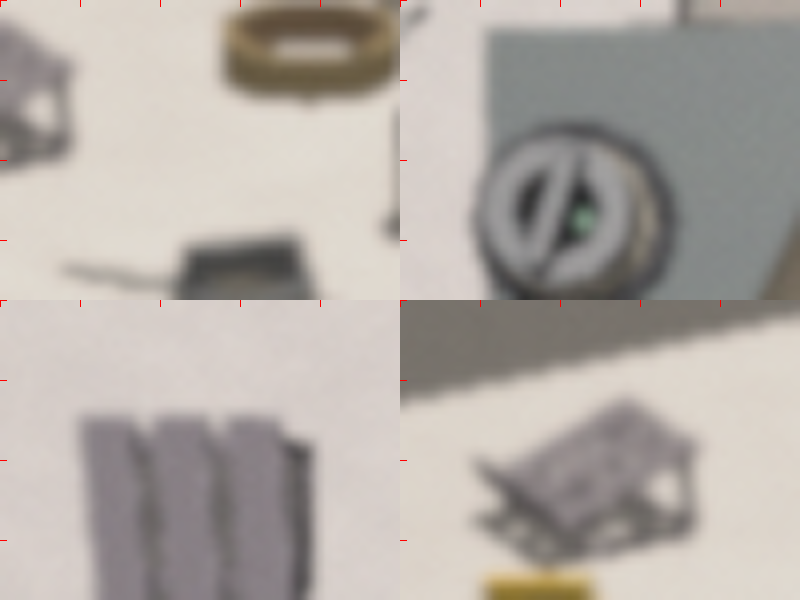

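```bash
python3 -m handwheel '[1,0.001,0,0.02,0,0,0, 1,0,0,0.03,0,0,0, 1,0,0,0.03,0,0,0, 1,0,0,0.03,0,0,0, 1,0,0,0.03,0,0,0, 1,0,0,0.03,0,0,0, 1,0,0,0.02,0,0,0, 1,0,0,0.0084,0,0,0, 1,0,0,0,0,0,0, -1,0,0,0,0,0,0, -1,0,0,0,0,0,0, -1,0,0,0,0,0,0, -1,0,0,0,0,0,0, -1,0,0,0,0,0,0, -1,0,0,0,0,0,0, -1,0,0,0,0,0,0]'
```

```text
t: 12.35
position: [0.4715, -0.2186, 0.0213]
eef_rot: [3.142, 0.001, 0.0]
ft_force: [1.0, 1.1, 0.9]
gripper_width: 0.0417
finger_force: 10.6
```

```bash
python3 -m handwheel '[-1,0,0,-0.005,0,0,0, -1,0,0,-0.01,0,0,0, -1,0,0,-0.01,0,0,0, -1,0,0,-0.01,0,0,0, -1,0,0,-0.01,0,0,0, -1,0,0,-0.02,0,0,0, -1,0,0,-0.03,0,0,0, -1,0,0,-0.03,0,0,0, -1,0,0,-0.03,0,0,0, -1,0,0,-0.02,0,0,0, -1,0,0,-0.01,0,0,0, -1,0,0,0,0,0,0]'; python3 - <<'E'
from h import *
S=grab("scene");T=grab("top")
sheet("pics/g6.png",tile(S,260,140,4),tile(S,230,170,5))
E
```

```text
t: 13.55
position: [0.4719, -0.2187, 0.2076]
eef_rot: [3.141, 0.001, 0.004]
ft_force: [0.1, -0.9, -1.3]
gripper_width: 0.041
finger_force: 30.0
```

View pics/g6.png

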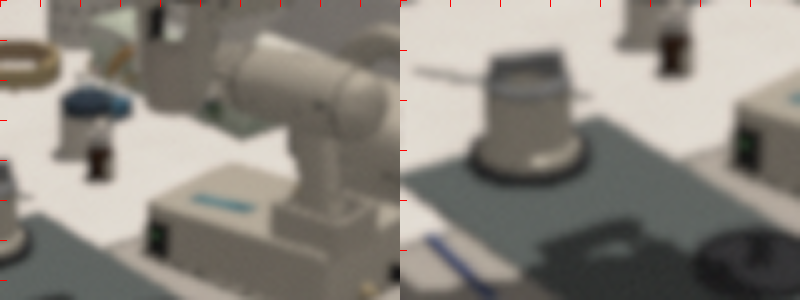

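```bash
python3 -m handwheel '[-1,-0.003,-0.0153,0,0,0,0, -1,-0.003,-0.0306,0,0,0,0, -1,-0.003,-0.0306,0,0,0,0, -1,-0.003,-0.0306,0,0,0,0, -1,-0.003,-0.0306,0,0,0,0, -1,-0.003,-0.0306,0,0,0,0, -1,0,-0.0306,0,0,0,0, -1,0,-0.0306,0,0,0,0, -1,0,-0.0306,0,0,0,0, -1,0,-0.0306,0,0,0,0, -1,0,-0.0306,0,0,0,0, -1,0,-0.0306,0,0,0,0, -1,0.004,-0.0306,0,0,0,0, -1,0.004,-0.0306,0,0,0,0, -1,0.004,-0.0306,0,0,0,0, -1,0.004,-0.0306,0,0,0,0, -1,0.002,-0.0306,0,0,0,0, -1,0,-0.0306,0,0,0,0, -1,0,-0.0153,0,0,0,0, -1,0,0,0,0,0,0]'
```

```text
t: 15.65
position: [0.4697, 0.3344, 0.205]
eef_rot: [3.141, 0.006, -0.003]
ft_force: [-0.5, -0.6, -0.9]
gripper_width: 0.0413
finger_force: 30.0
```

```bash
python3 -m handwheel '[-1,0,0,0,0,0,2.1, -1,0,0,0,0,5,0, -1,0,0,0,0,5,0, -1,0,0,0,0,5,0, -1,0,0,0,0,5,0, -1,0,0,0,0,0,0, -1,0,0,0,0,0,0]'; python3 - <<'E'
from h import *
from scipy.spatial.transform import Rotation as Ro
o=r.get_obs(); Rm=Ro.from_rotvec(o["eef_rot"]).as_matrix(); print(o["position"],Rm.round(3))
print("tool shift to pre",Rm.T@(np.array([.4755,.332,.063])-o["position"]))
S=grab("scene");T=grab("top")
sheet("pics/g7.png",tile(S,190,120,5),tile(T,100,160,5))
E
```

```text
t: 16.35
position: [0.4706, 0.332, 0.2051]
eef_rot: [3.092, -0.056, 0.506]
ft_force: [1.1, 0.4, -1.1]
gripper_width: 0.0407
finger_force: 30.0
[0.47059628 0.33202765 0.20509018] [[ 0.947 -0.036  0.319]
 [-0.034 -0.999 -0.014]
 [ 0.319  0.002 -0.948]]
tool shift to pre [-0.0406662  -0.00045076  0.13623407]
```

View pics/g7.png

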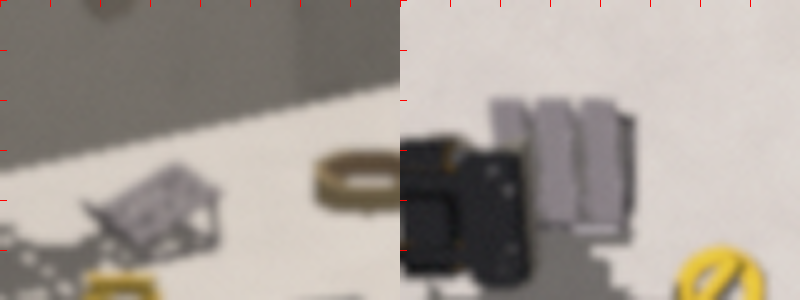

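```bash
python3 -m handwheel '[-1,-0.005,0,0.017,0,0,0, -1,-0.005,0,0.017,0,0,0, -1,-0.005,0,0.017,0,0,0, -1,-0.005,0,0.017,0,0,0, -1,-0.005,0,0.017,0,0,0, -1,-0.005,0,0.017,0,0,0, -1,-0.005,0,0.017,0,0,0, -1,-0.0055,0,0.01,0,0,0, -1,0,0,0.007,0,0,0, -1,0,0,0,0,0,0, -1,0,0,0,0,0,0]'; python3 - <<'E'
from h import *
from scipy.spatial.transform import Rotation as Ro
for k in range(3):
    S=grab("scene");o=r.get_obs(); Rm=Ro.from_rotvec(o["eef_rot"]).as_matrix(); print(o["position"],np.degrees(np.arctan2(Rm[0,2],-Rm[2,2])),np.degrees(np.arctan2(Rm[1,0],Rm[0,0])))
T=grab("top")
sheet("pics/g8.png",tile(S,195,130,8),tile(T,100,160,7))
E
```

```text
t: 17.55
position: [0.4802, 0.3369, 0.073]
eef_rot: [3.084, -0.06, 0.486]
ft_force: [-0.8, -0.0, -1.1]
gripper_width: 0.0413
finger_force: 30.0
[0.48005462 0.33705063 0.07311777] 17.883848322506335 -2.087279181880548
[0.47991052 0.33708097 0.07315489] 17.883349908854836 -2.075641977955481
[0.47984218 0.33707569 0.07313199] 17.883901405496005 -2.066696520651494
```

View pics/g8.png

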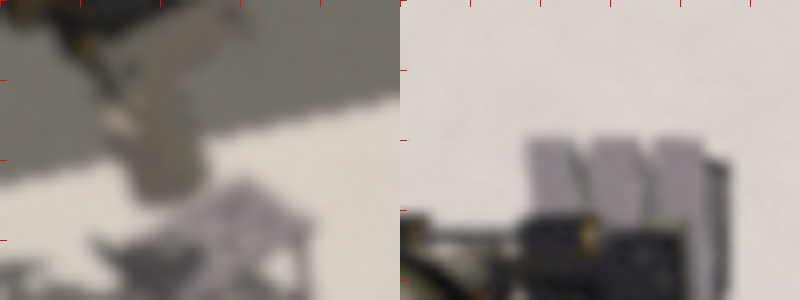

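```bash
python3 - <<'E'
from h import *
o=r.get_obs(); print(o["joint_positions"].round(3))
E
python3 -m handwheel '[-1,0,0,0,0,2.1,0, -1,0,0.005,0,0,0,0, -1,0,0,0,0,0,0, -1,0,0,0,0,0,0]'; python3 - <<'E'
from h import *
from scipy.spatial.transform import Rotation as Ro
o=r.get_obs(); Rm=Ro.from_rotvec(o["eef_rot"]).as_matrix(); print(o["joint_positions"].round(3),np.degrees(np.arctan2(Rm[0,2],-Rm[2,2])),np.degrees(np.arctan2(Rm[1,0],Rm[0,0])))
E
```

```text
[-1.113  0.642  0.38   2.233  0.196  0.107 -2.627]
t: 18.15
position: [0.4822, 0.3362, 0.0803]
eef_rot: [3.066, -0.061, 0.522]
ft_force: [-0.4, -0.1, -0.7]
gripper_width: 0.0413
finger_force: 30.0
[-1.158  0.642  0.43   2.237  0.188  0.107 -2.627] 19.271675272348645 -2.03217805514736
```

```bash
python3 -m handwheel '[-1,0,0,-0.02,0,0,0, -1,0,0,-0.03,0,0,0, -1,0,0,-0.03,0,0,0, -1,0,0,-0.03,0,-5,0, -1,0,0,-0.02,0,-5,0, -1,0,0,0,0,-5,0, -1,0,0,0,0,-4.3,0, -1,0,0,0,0,0,0, -1,0,0,0,0,0,0]'; python3 -c "
from h import *;o=r.get_obs();print(o['joint_positions'].round(3))"; python3 -m handwheel '[-1,0,0,0,0,0,-4, -1,0,0,0,0,0,-4, -1,0,0,0,0,0,0]'; python3 -c "
from h import *;o=r.get_obs();print(o['joint_positions'].round(3))"
```

```text
t: 19.05
position: [0.4414, 0.3403, 0.2029]
eef_rot: [3.116, -0.071, 0.003]
ft_force: [-0.5, -0.4, -1.4]
gripper_width: 0.0414
finger_force: 30.0
[-0.893  0.428  0.171  2.001 -0.077  0.736 -2.295]
t: 19.35
position: [0.4399, 0.3413, 0.2029]
eef_rot: [3.113, 0.153, -0.001]
ft_force: [-0.1, -0.4, -0.7]
gripper_width: 0.0409
finger_force: 30.0
[-0.867  0.426  0.131  2.    -0.053  0.737 -2.18 ]
```

```bash
python3 -m handwheel '[-1,0,0,0,0,0,-8.5, -1,0,0,0,0,0,-8.5, -1,0,0,0,0,0,-8.5, -1,0,0,0,0,0,-8.5, -1,0,0,0,0,0,-8.5, -1,0,0,0,0,0,-8.5, -1,0,0,0,0,0,-8.5, -1,0,0,0,0,0,-8.5, -1,0,0,0,0,0,-8.5, -1,0,0,0,0,0,-8.5, -1,0,0,0,0,0,-8.5, -1,0,0,0,0,0,-8.5, -1,0,0,0,0,0,-8.5, -1,0,0,0,0,0,-8.5, -1,0,0,0,0,0,-8.5, -1,0,0,0,0,0,-8.5, -1,0,0,0,0,0,-8.5, -1,0,0,0,0,0,-8.5, -1,0,0,0,0,0,-8.5, -1,0,0,0,0,0,-8.5]'; cat >> h.py <<'E'
from scipy.spatial.transform import Rotation as Ro
def st(target=None):
    o=r.get_obs(); Rm=Ro.from_rotvec(o["eef_rot"]).as_matrix()
    print("j",o["joint_positions"].round(3),"p",o["position"].round(4),"tilt to +x",np.degrees(np.arctan2(Rm[0,2],-Rm[2,2])).round(2),"to +y",np.degrees(np.arctan2(Rm[1,2],-Rm[2,2])).round(2),"yaw tool x",np.degrees(np.arctan2(Rm[1,0],Rm[0,0])).round(2))
    if target is not None: print("tool shift",(Rm.T@(np.array(target)-o["position"])).round(4))
E
python3 -c "
from h import *
st()"
```

```text
t: 21.35
position: [0.4402, 0.3414, 0.2028]
eef_rot: [0.115, 3.138, -0.038]
ft_force: [0.6, 0.4, -0.9]
gripper_width: 0.0414
finger_force: 30.0
j [-0.293  0.502 -0.685  1.963  0.44   0.846  0.275] p [0.4402 0.3414 0.2028] tilt to +x 0.03 to +y -1.41 yaw tool x 175.8
```

```bash
python3 -m handwheel '[-1,0,0,0,-1.4,0,-2.1, -1,0,0,0,0,-3,0, -1,0,0,0,0,-3,0, -1,0,0,0,0,-3,0, -1,0,0,0,0,-3,0, -1,0,0,0,0,-3,0, -1,0,0,0,0,-3,0, -1,0,0,0,0,-2,0, -1,0,0,0,0,0,0, -1,0,0,0,0,0,0]';python3 -c "
from h import *
st((.4755,.332,.085))"
```

```text
t: 22.35
position: [0.4403, 0.3417, 0.2032]
eef_rot: [0.057, 2.791, -0.009]
ft_force: [-0.3, 0.4, -1.1]
gripper_width: 0.0408
finger_force: 30.0
j [-0.585  0.388 -0.465  2.177  0.89   0.624 -0.217] p [0.4403 0.3417 0.2032] tilt to +x 20.02 to +y -0.82 yaw tool x 177.64
tool shift [ 0.0071 -0.0083  0.1232]
```

```bash
python3 -m handwheel '[-1,0.001,-0.001,0.01,0,0,0, -1,0.001,-0.001,0.015,0,0,0, -1,0.001,-0.001,0.015,0,0,0, -1,0.001,-0.001,0.015,0,0,0, -1,0.001,-0.001,0.015,0,0,0, -1,0.001,-0.001,0.015,0,0,0, -1,0.001,-0.001,0.015,0,0,0, -1,0,-0.001,0.013,0,0,0, -1,0,0,0.01,0,0,0, -1,0,0,0,0,0,0, -1,0,0,0,0,0,0]';python3 - <<'E'
from h import *
st((.4755,.332,.063))
E
```

```text
t: 23.45
position: [0.4765, 0.3317, 0.0853]
eef_rot: [0.06, 2.791, -0.01]
ft_force: [-0.1, 0.3, -0.6]
gripper_width: 0.0409
finger_force: 30.0
j [-0.667  0.59  -0.283  2.238  1.341  0.446 -0.627] p [0.4765 0.3317 0.0853] tilt to +x 20.03 to +y -0.86 yaw tool x 177.54
tool shift [0.0086 0.0002 0.0206]
```

```bash
python3 -m handwheel '[-1,0.004,0,0.01,0,0,0, -1,0.0046,0,0.0106,0,0,0, -1,0,0,0.01,0,0,0, -1,0,0,0.007,0,0,0, -1,0,0,0,0,0,0, -1,0,0,0,0,0,0]';python3 - <<'E'
from h import *
print(r.get_obs()["ft_force"])
st((.4765,.332,.0369))
E
```

```text
t: 24.05
position: [0.4813, 0.3318, 0.0477]
eef_rot: [0.059, 2.79, -0.009]
ft_force: [0.1, 0.4, -0.2]
gripper_width: 0.0412
finger_force: 30.0
[ 0.11907806  0.44057264 -0.19917777]
j [-0.679  0.662 -0.259  2.25   1.535  0.432 -0.82 ] p [0.4813 0.3318 0.0477] tilt to +x 20.08 to +y -0.82 yaw tool x 177.56
tool shift [ 0.0082 -0.      0.0085]
```

```bash
python3 -m handwheel '[-1,0,0,0.002,0,0,0, -1,0,0,0.002,0,0,0, -1,0,0,0.001,0,0,0, -1,0,0,0.001,0,0,0, -1,0,0,0,0,0,0]';python3 -m handwheel '[-1,0,0,0.001,0,0,0, -1,0,0,0,0,0,0]'; python3 -m handwheel '[-1,0,0,0.001,0,0,0, -1,0,0,0,0,0,0]'
```

```text
t: 24.55
position: [0.4832, 0.3316, 0.0414]
eef_rot: [0.058, 2.791, -0.01]
ft_force: [-0.5, -1.0, -2.1]
gripper_width: 0.0411
finger_force: 30.0
t: 24.75
position: [0.4836, 0.3316, 0.0405]
eef_rot: [0.058, 2.791, -0.009]
ft_force: [-0.4, 0.3, -1.3]
gripper_width: 0.0409
finger_force: 30.0
t: 24.95
position: [0.4839, 0.3316, 0.0397]
eef_rot: [0.058, 2.79, -0.009]
ft_force: [-1.0, 0.1, 1.5]
gripper_width: 0.0411
finger_force: 30.0
```

```bash
python3 -m handwheel '[-1,0,0,-0.0007,0,0,0, -1,0.0015,0,0,0,0,0, -1,0.0015,0,0,0,0,0, -1,0.0015,0,0,0,0,0, -1,0,0,0,0,0,0]'; python3 -m handwheel '[-1,0.001,0,0,0,0,0, -1,0,0,0,0,0,0]'; python3 -m handwheel '[-1,0.001,0,0,0,0,0, -1,0,0,0,0,0,0]';python3 -m handwheel '[-1,0.001,0,0,0,0,0, -1,0,0,0,0,0,0]'
```

```text
t: 25.45
position: [0.4791, 0.3317, 0.0386]
eef_rot: [0.058, 2.791, -0.01]
ft_force: [-0.6, -0.3, -0.4]
gripper_width: 0.0409
finger_force: 30.0
t: 25.65
position: [0.4784, 0.3318, 0.0383]
eef_rot: [0.058, 2.791, -0.009]
ft_force: [0.9, 0.1, -1.0]
gripper_width: 0.041
finger_force: 30.0
t: 25.85
position: [0.4775, 0.3318, 0.038]
eef_rot: [0.058, 2.791, -0.009]
ft_force: [0.1, -0.7, -0.8]
gripper_width: 0.0413
finger_force: 30.0
t: 26.05
position: [0.4765, 0.3319, 0.0377]
eef_rot: [0.058, 2.791, -0.009]
ft_force: [-0.2, 0.3, -0.8]
gripper_width: 0.041
finger_force: 30.0
```

```bash
for i in 1 2 3; do python3 -m handwheel '[-1,0.001,0,0,0,0,0, -1,0,0,0,0,0,0]' | grep -E 'pos|ft_'; done
```

```text
position: [0.4756, 0.3319, 0.0373]
ft_force: [-0.2, 0.1, -1.2]
position: [0.4753, 0.3319, 0.0372]
ft_force: [1.3, -0.4, -0.3]
position: [0.475, 0.3319, 0.0372]
ft_force: [4.7, -0.1, 3.5]
```

```bash
python3 -m handwheel '[-1,-0.0015,0,0,0,0,0, -1,0,0,0.0012,0,0,0, -1,0,0,0,0,0,0]' | grep -E 'pos|ft_'; python3 -m handwheel '[-0.2,0,0,0,0,0,0, -0.05,0,0,0,0,0,0, 0.1,0,0,0,0,0,0, 0.4,0,0,0,0,0,0, 0.4,0,0,0,0,0,0, 0.4,0,0,0,0,0,0]'
```

```text
position: [0.4755, 0.332, 0.0363]
ft_force: [0.3, -1.2, 7.6]
t: 27.55
position: [0.4755, 0.3319, 0.0359]
eef_rot: [0.058, 2.791, -0.01]
ft_force: [-0.5, -0.1, 0.1]
gripper_width: 0.064
finger_force: 0.0
```

```bash
python3 -m handwheel '[0.6,0,0,-0.01,0,0,0, 0.6,0,0,-0.02,0,0,0, 0.6,0,0,-0.03,0,0,0, 0.6,0,0,-0.03,0,0,0, 0.6,0,0,-0.03,0,0,0, 0.6,0,0,-0.03,0,0,0, 0.6,0.04,-0.04,-0.01,0,0,0, 0.6,0,-0.05,-0.01,0,0,0, 0.6,0,-0.05,0,0,0,0, 0.6,0,-0.05,0,0,0,0, 0.6,0,0,0,0,0,0]'; python3 - <<'E'
from h import *
st()
S=grab("scene");T=grab("top")
def circ(f,im,u,v,s,M,p,rad,h,col):
    P=[(proj(f,p+M@[rad*np.cos(a),rad*np.sin(a),h])-[u,v]+.5)*s for a in np.linspace(0,2*np.pi,60)]
    cv2.polylines(im,[np.int32(np.round(P))],True,col,1)
M=Ro.from_euler("z",-2.1,degrees=True).as_matrix()@Ro.from_euler("y",-20,degrees=True).as_matrix()
p=np.array([.479,.332,.0272]); I=np.eye(3)
out=[]
for f,u,v in((S,195,135),(T,105,168)):
    im=tile(f,u,v,8); circ(f,im,u,v,8,M,p,.021,0,(0,0,255)); circ(f,im,u,v,8,M,p,.0205,.046,(0,255,0)); out.append(im)
nb=np.array([.437,-.0088,0])
for f,u,v in((S,230,168),(T,212,185)):
    im=tile(f,u,v,8)
    circ(f,im,u,v,8,I,nb,.042,.015,(0,0,255)); circ(f,im,u,v,8,I,nb,.033,.019,(0,255,255)); circ(f,im,u,v,8,I,nb,.03,.0675,(0,255,0)); out.append(im)
sheet("pics/g9.png",*out)
E
```

```text
t: 28.65
position: [0.3754, 0.1449, 0.1821]
eef_rot: [0.066, 2.791, -0.017]
ft_force: [0.3, 0.9, -0.2]
gripper_width: 0.0745
finger_force: 0.0
j [-0.493  0.227 -0.274  2.553  1.212  0.334 -0.382] p [0.3754 0.1449 0.1821] tilt to +x 20.0 to +y -1.22 yaw tool x 177.35
```

View pics/g9.png

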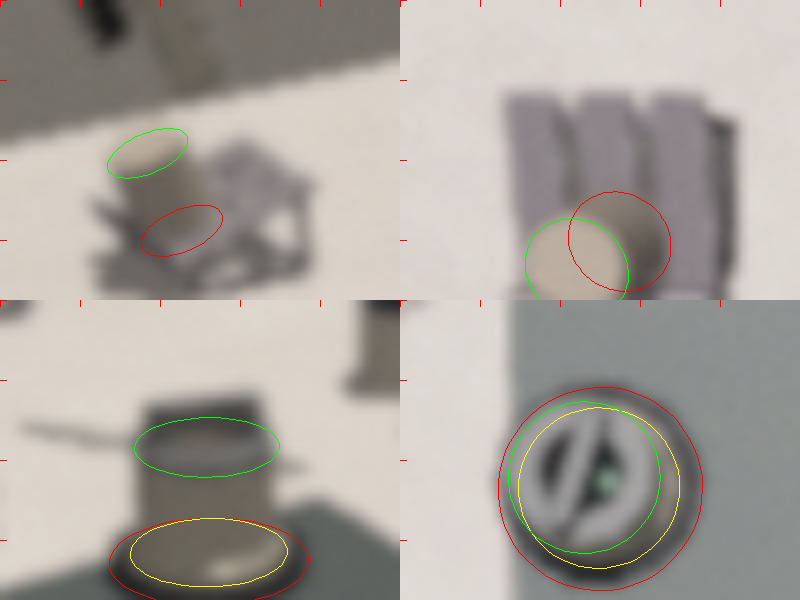

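```bash
python3 - <<'E'
from h import *
S=grab("scene");T=grab("top")
def blob(f,u0,u1,v0,v1,th):
    g=cv2.cvtColor(f["pixels"],cv2.COLOR_RGB2GRAY)[v0:v1,u0:u1]
    n,l,s,c=cv2.connectedComponentsWithStats((g<th).astype(np.uint8)); k=1+np.argmax(s[1:,4])
    print(s[k],c[k]+[u0,v0],"bbox ctr",s[k][:2]+(s[k][2:4]-1)/2+[u0,v0],np.percentile(g,[2,20,50,90])); return s[k][:2]+(s[k][2:4]-1)/2+[u0,v0],c[k]+[u0,v0]
b,c=blob(T,283,317,178,216,120); print(atz(T,*c,.014))
b,c=blob(S,280,330,200,245,75); print(atz(S,*c,.013))
print(cv2.cvtColor(T["pixels"],cv2.COLOR_RGB2GRAY)[184:210:2,288:314:2])
E
```

```text
[  4   6  26  26 517] [299.9032882  196.47001934] bbox ctr [299.5 196.5] [ 87.82 105.   144.   161.  ]
[ 0.4697288  -0.21817987  0.014     ]
[  8  15  27  16 342] [300.99122807 222.97076023] bbox ctr [301.  222.5] [ 38.98  91.    97.   165.  ]
[ 0.46613669 -0.22123641  0.013     ]
[[149 150 149 146 126 114 109 112 125 144 152 154 154]
 [150 146 128 107  96  98 102 100  99 106 127 149 153]
 [149 133  91  99 105 108 108 106 107 104  98 125 149]
 [143 107 102 106 108 107 108 107 107 107 105  96 138]
 [129 101 107 108 107 108 106 106 106 108 107 100 125]
 [117 101 107 107 106  96 100  99 107 106 107 101 101]
 [ 99  99 107 107 103  76  98  88 100 107 106 100  96]
 [ 97  99 106 107 105  76  46  79 105 106 107 102  98]
 [114 102 105 107 106 102  89 103 107 107 107 104 114]
 [128  99  99 106 107 106 106 107 107 105 102 101 135]
 [143 105  90 101 106 107 106 105 105 104  94 114 148]
 [147 141 103  87  97 101 103 103 101  95 113 137 151]
 [147 147 142 118  90  91  81  89 112 126 145 150 150]]
```

```bash
python3 -m handwheel '[-0.48,-0.02,0,-0.01,0,4,0, -0.48,-0.02,0,-0.01,0,4,0, -0.48,-0.02,0,0,0,4,0, -0.48,-0.02,0,0,0,4,0, -0.48,0,0,0,0,4,0, -0.48,0,0,0,0,0,0]'; python3 - <<'E'
from h import *
st((.4695,-.219,.2))
E
```

```text
t: 29.45
position: [0.4311, 0.146, 0.2054]
eef_rot: [0.079, 3.034, -0.029]
ft_force: [-0.6, -1.0, -0.2]
gripper_width: 0.0314
finger_force: 0.0
j [-0.113  0.298 -0.489  2.253  0.397  0.582  0.612] p [0.4311 0.146  0.2054] tilt to +x 6.06 to +y -1.25 yaw tool x 177.05
tool shift [-0.0562 -0.3623  0.0173]
```

```bash
python3 -m handwheel '[-0.48,0,0,0,-1.2,3,-1, -0.48,0,0,0,0,3,-2, -0.48,0,0,0,0,0,0, -0.48,0,0,0,0,0,0, -0.48,0,-0.025,0,0,0,0, -0.48,0,-0.025,0,0,0,0, -0.48,0,-0.025,0,0,0,0, -0.48,0,-0.025,0,0,0,0, -0.48,0,-0.025,0,0,0,0, -0.48,-0.005,-0.025,0,0,0,0, -0.48,-0.005,-0.025,0,0,0,0, -0.48,-0.005,-0.025,0,0,0,0, -0.48,-0.005,-0.025,0,0,0,0, -0.48,-0.005,-0.025,0,0,0,0, -0.48,-0.005,-0.025,0,0,0,0, -0.48,-0.005,-0.025,0,0,0,0, -0.48,-0.005,-0.025,0,0,0,0, -0.48,0,-0.025,0,0,0,0, -0.48,0,-0.012,0,0,0,0, -0.48,0,0,0,0,0,0]'; python3 - <<'E'
from h import *
st((.4695,-.219,.05))
E
```

```text
t: 31.45
position: [0.4692, -0.2178, 0.2054]
eef_rot: [-0.001, 3.139, -0.002]
ft_force: [1.3, 0.2, -0.2]
gripper_width: 0.0241
finger_force: 0.0
j [ 0.682  0.404 -0.481  2.066  0.278  0.73   1.597] p [ 0.4692 -0.2178  0.2054] tilt to +x 0.15 to +y -0.09 yaw tool x -179.97
tool shift [ 1.000e-04 -9.000e-04  1.554e-01]
```

```bash
python3 -m handwheel '[-0.48,0,-0.001,0.02,0,0,0, -0.48,0,0,0.03,0,0,0, -0.48,0,0,0.03,0,0,0, -0.48,0,0,0.03,0,0,0, -0.48,0,0,0.025,0,0,0, -0.48,0,0,0.02,0,0,0, -0.48,0,0,0,0,0,0]'; python3 -m handwheel '[-0.48,0,0,0.01,0,0,0, -0.48,0,0,0.01,0,0,0, -0.48,0,0,0.01,0,0,0, -0.48,0,0,0.005,0,0,0, -0.48,0,0,0,0,0,0]'
```

```text
t: 32.15
position: [0.4691, -0.2157, 0.0489]
eef_rot: [0.008, -3.141, -0.002]
ft_force: [-0.5, 0.8, -0.0]
gripper_width: 0.0242
finger_force: 0.0
t: 32.65
position: [0.4699, -0.2182, 0.0151]
eef_rot: [-0.004, 3.14, -0.0]
ft_force: [-0.2, 0.4, -0.3]
gripper_width: 0.0243
finger_force: 0.0
```

Clear of the post; now close, lift and check.

```bash
python3 -m handwheel '[-1,0,0,0.0015,0,0,0, -1,0,0,0,0,0,0, -1,0,0,0,0,0,0, -1,0,0,0,0,0,0, -1,0,0,0,0,0,0, -1,0,0,0,0,0,0]' | grep -E 'pos|ft_|grip|fing'; python3 -m handwheel '[-1,0,0,-0.005,0,0,0, -1,0,0,-0.01,0,0,0, -1,0,0,-0.02,0,0,0, -1,0,0,-0.03,0,0,0, -1,0,0,-0.03,0,0,0, -1,0,0,-0.02,0,0,0, -1,0,0,-0.005,0,0,0, -1,0,0,0,0,0,0]'
```

```text
position: [0.4702, -0.2184, 0.0142]
ft_force: [-0.4, 0.2, -0.4]
gripper_width: 0.0137
finger_force: 30.0
t: 34.05
position: [0.47, -0.2187, 0.1351]
eef_rot: [-0.003, 3.137, -0.002]
ft_force: [0.0, -0.3, -1.3]
gripper_width: 0.013
finger_force: 30.0
```

```bash
python3 -m handwheel '[-1,0,-0.01,0,0,0,0, -1,0,-0.02,0,0,0,0, -1,0,-0.025,0,0,0,0, -1,0,-0.025,0,0,0,0, -1,0,-0.025,0,0,0,0, -1,0,-0.025,0,0,0,0, -1,0,-0.025,0,0,0,0, -1,0,-0.025,0,0,0,0, -1,0,-0.015,0,0,0,0, -1,0.001,0,0,0,0,0, -1,0,0,0.01,0,0,0, -1,0,0,0.02,0,0,0, -1,0,0,0.025,0,0,0, -1,0,0,0.025,0,0,0, -1,0,0,0.02,0,0,0, -1,0,0,0.01,0,0,0, -1,0,0,0.007,0,0,0, -1,0,0,0,0,0,0]'; python3 - <<'E'
from h import *
st((.467,-.414,.0122))
T=grab("top"); g=cv2.cvtColor(T["pixels"],cv2.COLOR_RGB2GRAY); print(g[162:230:4,322:402:4])
E
```

```text
t: 35.85
position: [0.4697, -0.4124, 0.0167]
eef_rot: [-0.005, 3.14, 0.001]
ft_force: [-0.1, -0.5, -2.4]
gripper_width: 0.0135
finger_force: 30.0
j [ 0.849  0.766 -0.335  1.954  0.492  0.5    1.739] p [ 0.4697 -0.4124  0.0167] tilt to +x 0.11 to +y 0.03 yaw tool x -179.81
tool shift [ 0.0027 -0.0016  0.0045]
[[177 177 177 177 177 178 176 177 177 177 176  95  82 136 140 142 139 141
  146 110]
 [176 177 177 177 178 180 179 181 178 179 151  59  65 141 141 143 140 142
  148 148]
 [177 176 178 115 103  98 105 111  99 109  59  64  68 158 156 124 124 127
  128 130]
 [177 178 149 189 190 191 189 189 188 187  48  71  67 168 148 115 122 126
  128 126]
 [177 177 146 192 184 171 195 195 184 177  45  68  69 168 108 112 118 124
  126 128]
 [177 178 144 141  99  78 125 143  65  62  47  60  85 104 102 109 117 121
  127 128]
 [177 177 141 136  73  76 159  85  40  53  43  56  79  87  98 108 114 118
  124 126]
 [176 176 138 119  78  78 142  70  28  41  50  65  71  82  93 102 110 116
  120 126]
 [178 175  96  89  77  78  56  34  29  24  64  68  74  75  89  99 107 115
  121 124]
 [177 178  93  90  74  76  53  29  30  20  28  70  74  70  85  95 104 111
  116 122]
 [176 176  93  97  75  77  86  41  37  27  27  38  76  70  80  91  99 107
  116 118]
 [176 178  93  98 176 101 102  99  60  40  50  90 119 108  75  88  97 105
   90  70]
 [176 177  93 100 102 101 103 100 102 102 100  98 103 111  70  83  94  67
   90 105]
 [177 177 113 134 111 103  99 101 100 101  99 100 116 188  73  79  58  84
   95 104]
 [178 177 170 180 114 100 102 101 100 100 101  99 116 188 115  65  73  87
   94 104]
 [176 176 157 132 118  92  91  99  95  97  93  93  92 110 100  52  72  85
   93 102]
 [177 177 174 172 135  93  90  92  91  92  91  92 160 170 172  58  72  85
   86  55]]
```

Lower the last few mm until contact.

```bash
for i in 1; do python3 -m handwheel '[-1,0,0,0.002,0,0,0, -1,0,0,0.0015,0,0,0, -1,0,0,0,0,0,0]' | grep -E 'pos|ft_'; done; python3 -m handwheel '[-1,0,0,0.001,0,0,0, -1,0,0,0,0,0,0]'| grep -E 'pos|ft_'; python3 -m handwheel '[-1,0,0,0.001,0,0,0, -1,0,0,0,0,0,0]'| grep -E 'pos|ft_'
```

```text
position: [0.4697, -0.4136, 0.0141]
ft_force: [0.6, 0.8, -1.5]
position: [0.4696, -0.4134, 0.0128]
ft_force: [-0.6, 0.3, -1.4]
position: [0.4697, -0.4134, 0.0119]
ft_force: [0.0, 0.6, 0.6]
```

```bash
python3 -m handwheel '[-1,0,0,0.0006,0,0,0, -0.6,0,0,0,0,0,0, -0.48,0,0,0,0,0,0, -0.48,0,0,0,0,0,0, -0.48,0,0,-0.005,0,0,0, -0.48,0,0,-0.02,0,0,0, -0.48,0,0,-0.04,0,0,0, -0.48,0,0,-0.04,0,0,0, -0.48,0,0,-0.04,0,0,0, -0.48,0,0,-0.04,0,0,0, -0.48,0,-0.04,0,0,0,0, -0.48,0.02,-0.05,0,0,0,0, -0.48,0.02,-0.05,0,0,0,0, -0.48,0.02,-0.05,0,0,0,0, -0.48,0.02,-0.05,0,0,0,0, -0.48,0,0,0,0,0,0]'; python3 - <<'E'
from h import *
T=grab("top");S=grab("scene"); g=cv2.cvtColor(T["pixels"],cv2.COLOR_RGB2GRAY)
print(g[168:224:3,330:396:3])
sub=g[174:216,338:386]; n,l,s,c=cv2.connectedComponentsWithStats((sub<125).astype(np.uint8)); k=1+np.argmax(s[1:,4]); print(s[k],atz(T,*(c[k]+[338,174]),.012))
gs=cv2.cvtColor(S["pixels"],cv2.COLOR_RGB2GRAY)[215:275,310:385]; n,l,s,c=cv2.connectedComponentsWithStats((gs<75).astype(np.uint8))
for k in np.argsort(-s[1:,4])[:3]+1: print(s[k],atz(S,*(c[k]+[310,215]),.010))
E
```

```text
t: 38.2
position: [0.3888, -0.6466, 0.195]
eef_rot: [-0.012, -3.141, 0.005]
ft_force: [-0.3, -0.3, 0.1]
gripper_width: 0.0242
finger_force: 0.0
[[173 167 164 162 166 162 180 175 169 161 178 164 164 155 146 139 140 129
  128 136 156 172]
 [170 139  90  91  90  95  99  97  90  93 110 118 125 118 109 110 111 111
  113  97 143 168]
 [144 180 183 182 184 182 182 183 182 180 182 185 187 186 186 186 187 187
  187 144 137 173]
 [142 181 190 189 190 189 188 190 188 186 187 186 187 184 186 185 188 187
  188 144 142 168]
 [140 169 189 190 190 189 188 187 187 186 185 185 185 187 186 187 186 188
  187 144 130 171]
 [138 179 189 189 189 189 188 180 146 103 105 139 177 187 187 185 186 186
  187 145 122 168]
 [136 171 188 189 188 189 176  95  96  96  96  93  85 169 188 187 187 185
  187 144 101 169]
 [135 171 188 189 187 186 104  98  96  94  95  97  93  94 183 188 188 188
  187 164 107 172]
 [135 171 186 187 188 177  92  97  96  86 101  93  93  80 165 186 188 187
  187 176  94 171]
 [133 168 185 187 187 170  92  98  98  49  87  94  94  90 160 187 186 187
  185 176  98 174]
 [151 184 184 186 188 175 
[... 291 characters left out ...]
105 103 134 181 185 187 184 183 182
  182 173  91 161]
 [134 157 185 185 185 185 186 186 185 184 183 185 185 185 184 183 182 182
  182 182  97 160]
 [139 154 181 184 186 186 185 185 186 185 182 181 182 183 184 181 182 182
  182 182 100 168]
 [161 155 181 183 186 184 186 186 184 183 182 182 182 183 182 182 182 182
  182 183  97 161]
 [163 150 181 183 185 186 185 184 182 183 179 179 179 176 179 181 181 181
  185 183 114 173]
 [153 115 143 149 154 153 160 164 162 163 137 126 122 127 111 109 105 102
  106 105  98 150]]
[  9   9  25  25 494] [ 0.4696346  -0.41151742  0.012     ]
[ 20  28  27  16 342] [ 0.46930528 -0.41231429  0.01      ]
[ 61   1  14  18 117] [ 0.65472326 -0.35814975  0.01      ]
```

```bash
python3 -c "
from bench import job
print(job.job_done())"
```

```text
the job is handed in; nothing more can be done
None
```

I handed the job in at about 38 s; the call returned no verdict. My last image checks show the investment on the stand against its lip, the old base central in the tray (estimated flat), and the ring inside the next base's rim. I carried ring and gauge over in one piece, so the gauge was never taken off and put back as a separate last step.

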